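Arm the chromatograph from its switch boxes

ROBOT

A 6-joint arm with a two-finger parallel gripper is mounted at the origin on the work surface. World frame = base frame: x ahead of the robot, y to its left, z up, the work surface at z = 0. Lengths are in mm, angles in rad, forces in N, time in s.
With the tool pointing down it reaches from about 350 to 725 mm from the base axis. Payload 6 kg.
Tool frame: the origin (TCP) lies on the front face of the gripper's body, between the roots of the fingers; the fingertips stand manip.nose_length ahead of it and the grasp point (between the pads) lies 54 mm ahead of it (manip.nose_length is the distance from the TCP to the fingertips, in mm); z points along the fingers, y is the line along which they close (so a half turn about z gives the same grasp; the last joint's range is limited). The gripper opens to 85 mm and grips with 20 to 120 N. Pads are 22 mm wide; open, the fingers measure 114 mm over their backs; the gripper's body (76 mm by 85 mm) begins 54 mm behind the grasp point. The pads swing forward as they close: fully open they stand 13 mm farther back than shut.
Start: joints at [-0.881, 0.04, 0.085, 0, -1.615, -0.334], TCP at [209.017, -562.4, 303.861] pointing down, gripper open.
Joint ranges: [-2.56, 2.56], [-1.29, 2.01], [-1.08, 1.49], [-3.29, 1.98], [-2.81, -0.18], [-2.99, 2.99]. Speed limits (rad/s): [2.57, 2.57, 3.01, 3.14, 3.14, 3.14].

INTERFACE

Orientations are given as a rotation vector (axis times angle).
In Python, from cell import manip gives the robot as it stands. The module is installed in compiled form; this text tells all that it offers.
- The arm moves only by the tool play_rows, never from a script. Its arguments are lists of equal length, an entry for each row: "offset": the shift along the world's x, y, z in units of 0.02 m (1.0 is 0.02 m), a list of three; "roll": the turn about the world's z in units of 8 degrees (1.0 is 8 degrees); "hand": the opening, from -1 (shut) to 1 (fully open). In form: {"offset": [[tx, ty, tz], ...], "roll": [roll, ...], "hand": [hand, ...]}. A call has 1 to 12 rows; each row shifts and turns the commanded pose from where the row before left it; what a row does not reach is not made up. A row lasts 1/10 s, in which the tool goes at most 50 mm and 8.59 degrees, less where a joint would pass 70% of its speed; a pose out of reach is approached as far as the arm can. A call with a number of a shift or a turn outside -1 to 1 is refused whole. A call with a gripper value outside its range is refused whole. The fingers move at their own pace and stop on an object; the grip force is fixed at half the most. Time passes only in rows, so rows that do not move let the fingers close. It gives the time, the measured TCP pose, the force, the opening and the grip force at its end, in the units of the state.
- manip.read_state(): the state, without advancing time (a new reading comes with each control period).
- manip.get_image(name): name is "scene" or "side" or "wrist"; returns the picture (400x640x3 uint8, blue, green, red); there is no depth.
- manip.camera_info(name): a dict with "fx", "fy", "cx", "cy" (pixels), "R" (3x3) and "t" (3): a world point X has camera coordinates R X + t; the wrist camera has in their place "T_tool_cam" (4x4, takes a point from camera to tool coordinates, whose origin is the TCP and whose axes are the flange's). Camera axes: x right, y down, z forward; pixel columns grow to the right and rows downward; lengths in mm; the calibration is good to about 2 mm. A picture is of the moment at which its call begins: read the wrist's pose just before it. camera_info takes no time and is no camera call.
- manip.sign_off(): hands the job in; it is judged then, once.
Trained networks look in the newest picture that a camera, given by its name, has taken for a name from the list of things; names that differ only in an ending like _2 or _b are one class to them, and where a whole thing is asked for, a point or a joint stands for the part that bears it (a point fixed in the world has none). Each returns a list of dicts, best first, with "score" (0 to 1); they miss things now and then, are a little off and sometimes report something else, mostly with a low value. They report only what shows in the picture. A call takes as long as a camera call. They do not tell look-alikes from the thing itself.
- manip.silhouettes(camera, name): "region" (400x640 bool, what is visible of it) and "box" ([left, top, right, bottom] in pixels, round what is visible of it).
The state is a dict: "clock": time; "joint_pos": joint angles; "qvel": joint speeds; "effort": joint torques, N m; "tool_pos": TCP position; "orientation": TCP orientation; "wrist_force": force on the tool from outside, world axes, zero at the start; "wrist_torque": the same for the moment, N m; "width": opening from 0.0 (shut) to 1.0 (fully open); "grasp_force": force on a finger pad.
Only numpy, scipy, OpenCV 4.12 (cv2) and the standard library are available. Lean on these libraries where they do the work, as an engineer would, in place of code of your own. Each camera call takes 0.05 s, during which the arm holds its last target. There are 200 camera calls.

TASK

Set the gas chromatograph running from the push-key switch boxes on the bench: with a fingertip, gently press the yellow key (gas) down until it stays down, then the blue key (sampler), then the green key (start). Leave the red key (stop) up, and do not pick up, tip or shift any box; leave the vials and everything else on the bench where they are.

Things in the scene. Friction and masses are not known exactly. Their poses are not given: they have to be found in the camera images.
- box_yellow: the switch box with the yellow key: loose white box 64 x 64 x 40 mm high on rubber feet, 0.45 kg; origin at the centre of its underside, z up, standing at any small yaw; the key is at the middle of its top
- key_yellow_top (a point): centre of the top face of the yellow key, a round key 33 mm across; up it stands 20 mm above the box top (60 mm above the bench), latched fully down 12 mm above it; the cap is soft and springy (gives 0.5 mm per newton under the finger, at most 6 mm, and comes back); this point goes down with the cap
- key_yellow (a joint): how far the yellow key is pushed down, in m: 0 up, 0.008 at its stop (may start up to 0.001); about 2.5 N moves it, and it stays down where it is left (no spring return); it counts as latched down beyond 0.005
- box_blue: the switch box with the blue key: loose white box 64 x 64 x 40 mm high on rubber feet, 0.45 kg; origin at the centre of its underside, z up, standing at any small yaw; the key is at the middle of its top
- key_blue_top (a point): centre of the top face of the blue key, a round key 33 mm across; up it stands 20 mm above the box top (60 mm above the bench), latched fully down 12 mm above it; the cap is soft and springy (gives 0.5 mm per newton under the finger, at most 6 mm, and comes back); this point goes down with the cap
- key_blue (a joint): how far the blue key is pushed down, in m: 0 up, 0.008 at its stop (may start up to 0.001); about 2.5 N moves it, and it stays down where it is left (no spring return); it counts as latched down beyond 0.005
- box_green: the switch box with the green key: loose white box 64 x 64 x 40 mm high on rubber feet, 0.45 kg; origin at the centre of its underside, z up, standing at any small yaw; the key is at the middle of its top
- key_green_top (a point): centre of the top face of the green key, a round key 33 mm across; up it stands 20 mm above the box top (60 mm above the bench), latched fully down 12 mm above it; the cap is soft and springy (gives 0.5 mm per newton under the finger, at most 6 mm, and comes back); this point goes down with the cap
- key_green (a joint): how far the green key is pushed down, in m: 0 up, 0.008 at its stop (may start up to 0.001); about 2.5 N moves it, and it stays down where it is left (no spring return); it counts as latched down beyond 0.005
- box_red: the switch box with the red key: loose white box 64 x 64 x 40 mm high on rubber feet, 0.45 kg; origin at the centre of its underside, z up, standing at any small yaw; the key is at the middle of its top
- key_red_top (a point): centre of the top face of the red key, a round key 33 mm across; up it stands 20 mm above the box top (60 mm above the bench), latched fully down 12 mm above it; the cap is soft and springy (gives 0.5 mm per newton under the finger, at most 6 mm, and comes back); this point goes down with the cap
- key_red (a joint): how far the red key is pushed down, in m: 0 up, 0.008 at its stop (may start up to 0.001); about 2.5 N moves it, and it stays down where it is left (no spring return); it counts as latched down beyond 0.005
- vial_white: loose glass sample vial, 23 mm across, 78 mm tall, white cap; bystander; origin at the centre of its underside
- vial_silver: loose glass sample vial, 23 mm across, 78 mm tall, silver cap; bystander; origin at the centre of its underside
- vial_black: loose glass sample vial, 23 mm across, 78 mm tall, black cap; bystander; origin at the centre of its underside
- wash_bottle: loose white plastic bottle, 66 mm across, 180 mm tall; bystander; origin at the centre of its underside
- screwdriver: loose screwdriver lying flat, 170 mm long, grey handle about 30 mm thick; bystander; its length is its x axis
- turret: fixed black round vial turret with amber vials, 136 mm across, 86 mm tall; bystander; origin at the centre of its underside
Not all that is in view belongs to the job. Leave any orange or turquoise look-alike of the box_red alone.

How it is judged (in metres and radians):
On the way, in this order (a step that is already met when the one before it is completed fails the run):
1. the yellow key is latched down (value of joint key_yellow above 0.005 m and value of joint key_red below 0.002 m), for 0.1 s.
2. the blue key is latched down (value of joint key_blue above 0.005 m and value of joint key_red below 0.002 m), for 0.1 s.
3. the green key is latched down (value of joint key_green above 0.005 m and value of joint key_red below 0.002 m), for 0.1 s.
At the end, for the whole second after the job is handed in: the yellow, blue and green keys are down by more than 5 mm, the red key is up (less than 2 mm), every switch box stands upright at rest within 15 mm of where it was, the other loose things are within 20 mm of where they were, and the vials and bottle are upright (all of step 3 and value of joint each of key_yellow, key_blue above 0.005 m and distance of each of box_yellow, box_blue, box_green, box_red from where it was at the start of the episode below 0.015 m and angle between each of box_yellow, box_blue, box_green, box_red's own z axis and vertical below 0.08 rad and linear speed of each of box_yellow, box_blue, box_green, box_red below 0.02 m/s and distance of each of vial_white, vial_silver, vial_black, wash_bottle, screwdriver from where it was at the start of the episode below 0.02 m and angle between each of vial_white, vial_silver, vial_black, wash_bottle's own z axis and vertical below 0.15 rad); the robot touches nothing.
It fails at once if a key is pressed out of order: blue before yellow is down, or green before blue is down ((value of joint key_blue above 0.003 m and value of joint key_yellow below 0.005 m) or (value of joint key_green above 0.003 m and value of joint key_blue below 0.005 m)).
It fails at once if the red key is pressed (beyond 2 mm) (value of joint key_red above 0.002 m).
It fails at once if a switch box is shifted or carried more than 15 mm, lifted 6 mm, or tipped 0.15 rad (distance of any of box_yellow, box_blue, box_green, box_red from where it was at the start of the episode above 0.015 m or height (world z) of any of box_yellow, box_blue, box_green, box_red above 0.006 m or angle between any of box_yellow, box_blue, box_green, box_red's own z axis and vertical above 0.15 rad).
It fails at once if the robot bears on a switch box or its key with more than 30 N (contact force between any of the arm, the fingers and box_yellow above 30 N or contact force between any of the arm, the fingers and box_blue above 30 N or contact force between any of the arm, the fingers and box_green above 30 N or contact force between any of the arm, the fingers and box_red above 30 N).
It fails at once if a vial, the bottle or the screwdriver is moved more than 20 mm (distance of any of vial_white, vial_silver, vial_black, wash_bottle, screwdriver from where it was at the start of the episode above 0.02 m).
It also fails if it takes over 48 s, if anything falls off the work surface, if the arm or the gripper's body presses on something with over 40 N, if the wrist force passes 120 N, or if a joint passes its speed limit or range.

## Working session

There is one attempt and no reset: what is moved stays moved. The work goes in short steps, Python scripts to look and compute and a tool call to move; the robot and the scene stay as the last step left them, time stands still between calls to the robot, and variables do not carry over. Pictures are saved under pics/ and viewed, at most 10 in all, crops included, and the job is handed in when it is done.

Besides the shell and the picture viewer there is one more tool, called after "Emit:" as name(argument=value, ...), one argument or row to a line, values as JSON. play_rows: Moves the arm, as the interface text tells. Shifts and turns lie within -1 to 1; 1 stands for 0.02 m of shift or 8 degrees of turn. Its arguments: {"type":"object","properties":{"offset":{"type":"array"},"roll":{"type":"array"},"hand":{"type":"array"}},"required":["offset","roll","hand"]}

```bash
mkdir -p pics
cat > h.py <<'E'
import numpy as np,cv2
from cell import manip
def cam(n):
    c=manip.camera_info(n); K=np.array([[c['fx'],0,c['cx']],[0,c['fy'],c['cy']],[0,0,1.]])
    return K,np.array(c['R']),np.array(c['t'],float).ravel()
def ray(n,uv):
    K,R,t=cam(n); d=R.T@np.linalg.inv(K)@np.array([uv[0],uv[1],1.]); return -R.T@t,d/np.linalg.norm(d)
def onz(n,uv,z):
    o,d=ray(n,uv); return o+d*(z-o[2])/d[2]
def proj(n,X):
    K,R,t=cam(n); p=K@(R@np.array(X,float)+t); return p[:2]/p[2]
def tri(n1,a,n2,b):
    o1,d1=ray(n1,a);o2,d2=ray(n2,b)
    s=np.linalg.lstsq(np.c_[d1,-d2],o2-o1,rcond=None)[0]; p,q=o1+s[0]*d1,o2+s[1]*d2
    return (p+q)/2,np.linalg.norm(p-q)
E
python3 - <<'E'
from h import *
np.set_printoptions(precision=1,suppress=True)
s=manip.read_state();print(s,manip.nose_length)
for c in ('scene','side'):
    im=manip.get_image(c);cv2.imwrite(f'pics/{c}0.png',im)
    for k in ['yellow','blue','green','red']:
        for nm in (f'key_{k}_top',f'box_{k}'):
            for r in manip.silhouettes(c,nm)[:3]:
                m=r['region'];ys,xs=np.nonzero(m);uv=(xs.mean(),ys.mean())
                print(c,nm,round(r['score'],2),r['box'],np.array(uv),onz(c,uv,60) if 'top' in nm else '')
print(manip.read_state()['clock'])
E
```

```text
{'clock': 0.0, 'joint_pos': array([-0.9,  0. ,  0.1, -0. , -1.6, -0.3]), 'qvel': array([-0.,  0.,  0.,  0.,  0., -0.]), 'effort': array([ -0. , -36.8,  34.7,   6.9,  -0. ,   0. ]), 'tool_pos': array([ 209. , -562.2,  302.8]), 'orientation': array([ 0.6, -3.1, -0. ]), 'wrist_force': array([-0.1,  0.2, -0.5]), 'wrist_torque': array([-0.,  0.,  0.]), 'grasp_force': 0.0, 'width': 1.0020988434231466} 72.6
scene key_yellow_top 0.51 [445.7, 261.3, 462.6, 276.6] [456.6 268.5] [465.9 336.7  60. ]
scene box_yellow 0.84 [434.7, 260.5, 477.4, 298.5] [454.8 279.1] 
scene box_yellow 0.18 [249.2, 159.9, 258.1, 169.8] [253.9 164.1] 
scene key_blue_top 0.22 [431.6, 261.3, 477.8, 298.5] [454.3 279. ] [495.4 353.   60. ]
scene box_blue 0.71 [242.4, 162.6, 267.6, 189.6] [254.7 172.3] 
scene box_green 0.57 [315.8, 180.5, 339.4, 212.1] [327.7 195.7] 
scene key_red_top 0.9 [439.9, 321.9, 462.8, 346.2] [448.6 332.7] [613.9 428.8  60. ]
scene key_red_top 0.84 [324.5, 286.7, 337.0, 306.6] [329.5 296.5] [725.6 239.5  60. ]
scene key_red_top 0.77 [331.4, 242.7, 341.6, 255.6] [335.9 249.1] [626.8 138.9  60. ]
sc
[... 361 characters left out ...]
]
side box_yellow 0.72 [218.8, 277.1, 252.1, 313.1] [234.4 294.2] 
side box_blue 0.78 [349.9, 147.5, 369.4, 174.9] [360. 160.] 
side box_blue 0.54 [227.4, 279.7, 245.6, 293.5] [233.4 285.9] 
side key_green_top 0.43 [331.4, 195.5, 344.6, 204.1] [339.4 198.8] [458.7 -76.3  60. ]
side box_green 0.63 [324.5, 195.8, 350.6, 219.9] [338.9 206.5] 
side key_red_top 0.75 [293.8, 280.9, 305.0, 297.0] [297.7 288.5] [329.  245.8  60. ]
side key_red_top 0.57 [155.3, 270.4, 169.0, 283.9] [161.5 276.5] [596.2 430.8  60. ]
side box_red 0.91 [207.9, 233.6, 232.9, 265.0] [220.5 248.2] 
side box_red 0.9 [280.8, 282.2, 314.9, 316.3] [298.1 296.3] 
side box_red 0.68 [186.2, 207.8, 216.4, 241.2] [199.  223.5] 
0.9
```

View pics/scene0.png

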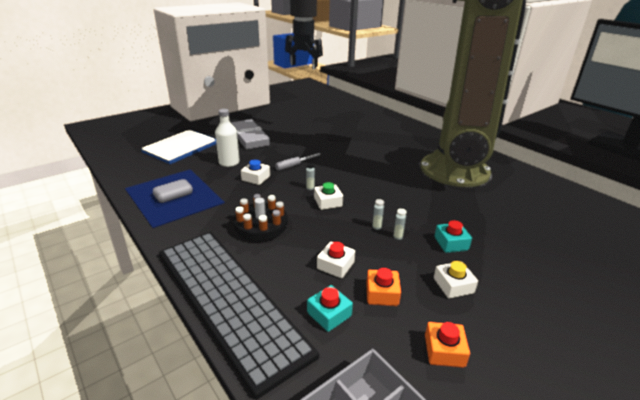

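View pics/side0.png

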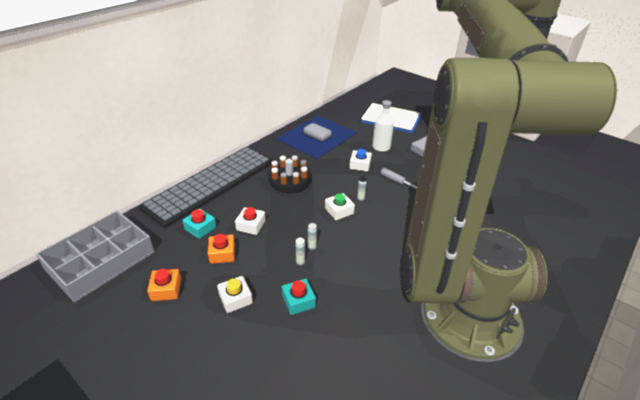

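The scene picture shows the white boxes with keys at: yellow (458,269), blue (255,165), green (328,188) and red (336,250). In the side picture they are at (234,286), (361,154), (340,200) and (250,214). The orange and turquoise boxes, all with red keys, are look-alikes. Next I'll triangulate the caps by colour.

```bash
cat >> h.py <<'E'
HS={'yellow':(20,35),'blue':(100,125),'green':(45,80),'red':(-8,8)}
def blob(im,k,near,r=25):
    h=cv2.cvtColor(im,cv2.COLOR_BGR2HSV).astype(int); a,b=HS[k]; H=h[...,0].copy()
    if k=='red': H[H>170]-=180
    m=((H>=a)&(H<=b)&(h[...,1]>110)&(h[...,2]>50)).astype(np.uint8)
    yy,xx=np.mgrid[:400,:640]; m[np.hypot(xx-near[0],yy-near[1])>r]=0
    n,l,st,ce=cv2.connectedComponentsWithStats(m)
    i=1+np.argmax(st[1:,4]); return ce[i],st[i]
E
python3 - <<'E'
from h import *
np.set_printoptions(precision=1,suppress=True)
a=cv2.imread('pics/scene0.png');b=cv2.imread('pics/side0.png')
P={'yellow':((458,269),(234,286)),'blue':((255,165),(361,154)),'green':((328,188),(340,200)),'red':((336,250),(250,214))}
for k,(p,q) in P.items():
    u,s1=blob(a,k,p,15);v,s2=blob(b,k,q,15); X,e=tri('scene',u,'side',v)
    print(k,u,s1,v,s2,X,e,np.hypot(*X[:2]))
for n,p,q in [('silv',(311,169),(362,181)),('v2',(379,201),(312,227)),('v3',(400,211),(300,240)),('turquoise',(455,228),(299,288)),('bottle',(225,113),(386,104)),('sdtip',(319,154),(415,187)),('sdhandle',(288,163),(393,175))]:
    X,e=tri('scene',p,'side',q);print(n,X,e)
E
```

```text
yellow [457.4 268.9] [448 260  19  19 269] [233.3 286.3] [227 278  14  17 195] [454.  333.1  49.2] 1.3322547369560809 563.1472302714685
blue [254.6 163.8] [249 159  12  11 112] [361. 153.] [357 148   9  11  86] [ 561.1 -326.7   51.4] 1.4433107507497995 649.286809744911
green [328.  187.4] [322 182  12  12 117] [339.4 198.8] [335 193  10  12  98] [466.5 -87.6  49.9] 2.101257262471714 474.63871181333445
red [336.5 249.2] [329 241  16  17 218] [249.5 213.1] [244 207  12  13 129] [617.7 130.9  49.4] 0.7078994767430845 631.3689771008248
silv [ 455.5 -183.2   64.7] 1.966505306781111
v2 [431.6  75.2  74.7] 5.533818087397954
v3 [421.2 135.4  75.3] 1.0347515679960264
turquoise [334.  237.2  48.1] 2.638262133644455
bottle [ 573.3 -473.2  172.4] 2.011583561770166
sdtip [ 334.9 -301.6   33. ] 4.626079964835016
sdhandle [ 434.7 -336.5   13.4] 1.6554722760656
```

Each cap triangulates to a centroid height of about 50 mm, which is right for the middle of a cap 40–60 mm high. All are within reach. I'm shutting the gripper and moving high towards yellow.

Emit:
play_rows(
  offset=[
    [0.8, 1, 0],
    [0.8, 1, 0],
    [0.8, 1, 0],
    [0.8, 1, 0],
    [0.8, 1, 0],
    [0.8, 1, 0],
    [0.8, 1, 0],
    [0.8, 1, 0],
    [0.8, 1, 0],
    [0.8, 1, 0],
    [0.8, 1, 0],
    [0.8, 1, 0],
  ],
  roll=[0, 0, 0, 0, 0, 0, 0, 0, 0, 0, 0, 0],
  hand=[-1, -1, -1, -1, -1, -1, -1, -1, -1, -1, -1, -1],
)

```text
clock: 2.1
tool_pos: [401.5, -321.5, 304.1]
orientation: [-0.556, 3.092, -0.0]
wrist_force: [0.4, -0.1, 0.7]
width: 0.001
grasp_force: 0.0
```

Emit:
play_rows(
  offset=[
    [0.1, 1, 0],
    [0.1, 1, 0],
    [0.1, 1, 0],
    [0.1, 1, 0],
    [0.1, 1, 0],
    [0.1, 1, 0],
    [0.1, 1, 0],
    [0.1, 1, 0],
    [0.1, 1, 0],
    [0.1, 1, 0],
    [0.1, 1, 0],
    [0.1, 1, 0],
  ],
  roll=[0, 0, 0, 0, 0, 0, 0, 0, 0, 0, 0, 0],
  hand=[-1, -1, -1, -1, -1, -1, -1, -1, -1, -1, -1, -1],
)

```text
clock: 3.3
tool_pos: [425.0, -81.6, 304.1]
orientation: [-0.556, 3.091, 0.0]
wrist_force: [0.8, 0.2, 0.1]
width: 0.003
grasp_force: 0.0
```

Emit:
play_rows(
  offset=[
    [0.1, 1, 0],
    [0.1, 1, 0],
    [0.1, 1, 0],
    [0.1, 1, 0],
    [0.1, 1, 0],
    [0.1, 1, 0],
    [0.1, 1, 0],
    [0.1, 1, 0],
    [0.1, 1, 0],
    [0.1, 1, 0],
    [0.1, 1, 0],
    [0, 0, 0],
  ],
  roll=[0, 0, 0, 0, 0, 0, 0, 0, 0, 0, 0, 0],
  hand=[-1, -1, -1, -1, -1, -1, -1, -1, -1, -1, -1, -1],
)

```text
clock: 4.5
tool_pos: [447.0, 139.2, 303.4]
orientation: [0.559, -3.091, -0.0]
wrist_force: [-0.1, 0.6, 0.2]
width: 0.002
grasp_force: 0.0
```

Emit:
play_rows(
  offset=[
    [0, 1, 0],
    [0, 1, 0],
    [0, 1, 0],
    [0, 1, 0],
    [0, 1, 0],
    [0, 1, 0],
    [0, 1, 0],
    [0, 1, 0],
    [0, 1, 0],
    [0.3, 0.7, 0],
    [0, 0, 0],
  ],
  roll=[0, 0, 0, 0, 0, 0, 0, 0, 0, 0, 0],
  hand=[-1, -1, -1, -1, -1, -1, -1, -1, -1, -1, -1],
)

```text
clock: 5.6
tool_pos: [453.0, 333.6, 302.8]
orientation: [0.558, -3.09, 0.001]
wrist_force: [0.1, 0.5, -0.5]
width: 0.004
grasp_force: 0.0
```

```bash
cat >> h.py <<'E'
def wcam():
    s=manip.read_state(); T=np.eye(4); T[:3,:3]=cv2.Rodrigues(np.array(s['orientation'],float))[0]; T[:3,3]=s['tool_pos']
    c=manip.camera_info('wrist'); M=T@np.array(c['T_tool_cam'])
    K=np.array([[c['fx'],0,c['cx']],[0,c['fy'],c['cy']],[0,0,1.]]); return K,M
def wproj(K,M,X):
    p=K@(M[:3,:3].T@(np.array(X,float)-M[:3,3])); return p[:2]/p[2]
def wonz(K,M,uv,z):
    d=M[:3,:3]@np.linalg.inv(K)@np.array([uv[0],uv[1],1.]); o=M[:3,3]; return o+d*(z-o[2])/d[2]
E
python3 - <<'E'
from h import *
np.set_printoptions(precision=1,suppress=True)
K,M=wcam(); im=manip.get_image('wrist'); p=wproj(K,M,[454,333,58]); print(p, manip.read_state()['tool_pos'])
cv2.imwrite('pics/w1.png',im)
c,st=blob(im,'yellow',p,70); print(c,st,wonz(K,M,c,58)); print(M[:3,3])
E
```

```text
[323.6 181.5] [453.  332.7 303.1]
[323.  180.3] [308 166  30  29 696] [452.9 331.8  58. ]
[389.6 310.6 372.3]
```

View pics/w1.png

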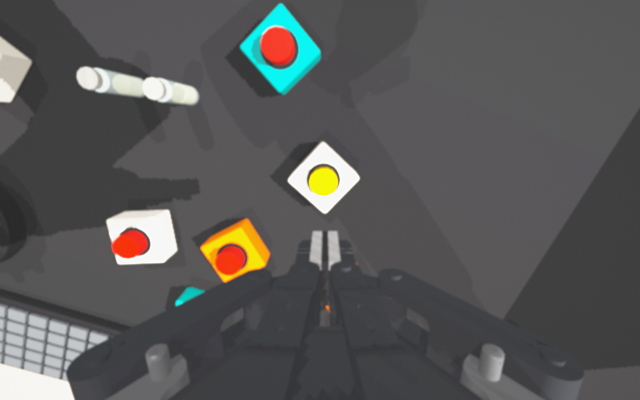

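The wrist view shows the yellow key on its white box at (323,180). It matches the triangulated position (453,332). The look-alikes are at (280,48) turquoise and (234,250) orange. I'm descending to 10 mm above the key.

Emit:
play_rows(
  offset=[
    [0, 0, -1],
    [0, 0, -1],
    [0, 0, -1],
    [0, 0, -1],
    [0, 0, -1],
    [0, 0, -1],
    [0, 0, -1],
    [0, 0, -1],
    [0, 0, 0],
  ],
  roll=[0, 0, 0, 0, 0, 0, 0, 0, 0],
  hand=[-1, -1, -1, -1, -1, -1, -1, -1, -1],
)

```text
clock: 6.55
tool_pos: [452.0, 330.3, 140.9]
orientation: [0.554, -3.088, 0.004]
wrist_force: [0.7, -0.3, -0.2]
width: -0.0
grasp_force: 0.0
```

Emit:
play_rows(
  offset=[
    [0, 0, -0.1],
    [0, 0, -0.1],
    [0, 0, -0.1],
    [0, 0, -0.1],
    [0, 0, -0.1],
    [0, 0, -0.1],
    [0, 0, 0],
  ],
  roll=[0, 0, 0, 0, 0, 0, 0],
  hand=[-1, -1, -1, -1, -1, -1, -1],
)

```text
clock: 7.25
tool_pos: [453.0, 331.6, 131.7]
orientation: [0.556, -3.092, -0.0]
wrist_force: [-0.1, -0.5, 1.0]
width: 0.001
grasp_force: 0.3
```

Emit:
play_rows(
  offset=[
    [0, 0, -0.1],
    [0, 0, -0.1],
    [0, 0, 0],
  ],
  roll=[0, 0, 0],
  hand=[-1, -1, -1],
)

```text
clock: 7.55
tool_pos: [453.1, 331.7, 127.8]
orientation: [-0.556, 3.092, 0.0]
wrist_force: [0.2, -0.8, 2.3]
width: -0.001
grasp_force: 1.0
```

Emit:
play_rows(
  offset=[
    [0, 0, -0.1],
    [0, 0, -0.1],
    [0, 0, 0],
  ],
  roll=[0, 0, 0],
  hand=[-1, -1, -1],
)

```text
clock: 7.85
tool_pos: [453.1, 331.7, 123.7]
orientation: [-0.556, 3.092, 0.0]
wrist_force: [0.5, 0.2, 2.6]
width: 0.003
grasp_force: 1.0
```

Emit:
play_rows(
  offset=[
    [0, 0, -0.1],
    [0, 0, -0.05],
    [0, 0, 0],
  ],
  roll=[0, 0, 0],
  hand=[-1, -1, -1],
)

```text
clock: 8.15
tool_pos: [453.1, 331.7, 121.5]
orientation: [-0.556, 3.091, 0.0]
wrist_force: [-2.2, -2.5, 5.5]
width: 0.001
grasp_force: 3.2
```

Force has risen to 5.5 N with the tip at 49 mm, so the key is at its stop. I'm lifting off and checking.

Emit:
play_rows(
  offset=[
    [0, 0, 0.3],
    [0, 0, 1],
    [0, 0, 1],
    [0, 0, 1],
    [0, 0, 1],
    [0, 0, 1],
    [0, 0, 1],
    [0, 0, 1],
    [0, 0, 1],
    [0, 0, 0],
  ],
  roll=[0, 0, 0, 0, 0, 0, 0, 0, 0, 0],
  hand=[-1, -1, -1, -1, -1, -1, -1, -1, -1, -1],
)

```text
clock: 9.15
tool_pos: [453.5, 331.9, 289.8]
orientation: [-0.555, 3.089, 0.004]
wrist_force: [0.0, -0.1, 0.5]
width: 0.002
grasp_force: 0.0
```

Run:
```python
from h import *
np.set_printoptions(precision=1,suppress=True)
a=cv2.imread('pics/side0.png');b=manip.get_image('side');print(blob(a,'yellow',(234,286),15),blob(b,'yellow',(234,286),15))
f=lambda i:cv2.resize(i[260:330,200:270],None,fx=5,fy=5)
cv2.imwrite('pics/y2.png',np.hstack([f(a),f(b)]))
```

```text
(array([233.3, 286.3]), array([227, 278,  14,  17, 195], dtype=int32)) (array([233.7, 287.8]), array([227, 282,  15,  13, 156], dtype=int32))
```

View pics/y2.png

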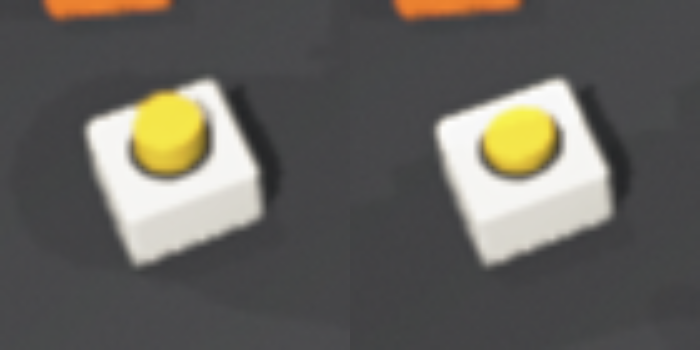

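The crops show the yellow cap clearly lower than before, and the box hasn't moved. Next is blue, at (561,-327).

Emit:
play_rows(
  offset=[
    [0.1, -1, 0],
    [0.1, -1, 0],
    [0.1, -1, 0],
    [0.1, -1, 0],
    [0.1, -1, 0],
    [0.1, -1, 0],
    [0.1, -1, 0],
    [0.1, -1, 0],
    [0.1, -1, 0],
    [0.1, -1, 0],
    [0.1, -1, 0],
    [0.1, -1, 0],
  ],
  roll=[0, 0, 0, 0, 0, 0, 0, 0, 0, 0, 0, 0],
  hand=[-1, -1, -1, -1, -1, -1, -1, -1, -1, -1, -1, -1],
)

```text
clock: 10.4
tool_pos: [476.8, 89.6, 286.9]
orientation: [-0.555, 3.092, 0.0]
wrist_force: [-0.2, -0.6, -0.5]
width: 0.002
grasp_force: 0.0
```

Emit:
play_rows(
  offset=[
    [0.2, -1, 0],
    [0.2, -1, 0],
    [0.2, -1, 0],
    [0.2, -1, 0],
    [0.2, -1, 0],
    [0.2, -1, 0],
    [0.2, -1, 0],
    [0.2, -1, 0],
    [0.2, -1, 0],
    [0.2, -1, 0],
    [0.2, -1, 0],
    [0.2, -1, 0],
  ],
  roll=[0, 0, 0, 0, 0, 0, 0, 0, 0, 0, 0, 0],
  hand=[-1, -1, -1, -1, -1, -1, -1, -1, -1, -1, -1, -1],
)

```text
clock: 11.6
tool_pos: [524.4, -150.3, 287.0]
orientation: [-0.555, 3.092, 0.0]
wrist_force: [-0.2, -0.5, 0.6]
width: 0.005
grasp_force: 0.0
```

Emit:
play_rows(
  offset=[
    [0.2, -1, 0],
    [0.2, -1, 0],
    [0.2, -1, 0],
    [0.2, -1, 0],
    [0.2, -1, 0],
    [0.2, -1, 0],
    [0.2, -1, 0],
    [0.2, -1, 0],
    [0.2, -0.9, 0],
    [0, 0, 0],
  ],
  roll=[0, 0, 0, 0, 0, 0, 0, 0, 0, 0],
  hand=[-1, -1, -1, -1, -1, -1, -1, -1, -1, -1],
)

```text
clock: 12.6
tool_pos: [560.0, -329.0, 286.1]
orientation: [0.552, -3.092, -0.001]
wrist_force: [0.3, -0.2, -0.9]
width: 0.003
grasp_force: 0.0
```

Run:
```python
from h import *
np.set_printoptions(precision=1,suppress=True)
K,M=wcam(); s=manip.read_state(); im=manip.get_image('wrist'); p=wproj(K,M,[561,-327,58]); print(p, s['tool_pos'],s['clock'])
cv2.imwrite('pics/w2.png',im)
c,st=blob(im,'blue',p,70); print(c,st,wonz(K,M,c,58))
```

```text
[325.5 185.5] [ 560.  -329.   286.1] 12.6
[325.8 184.1] [311 169  31  31 762] [ 559.3 -327.2   58. ]
```

View pics/w2.png

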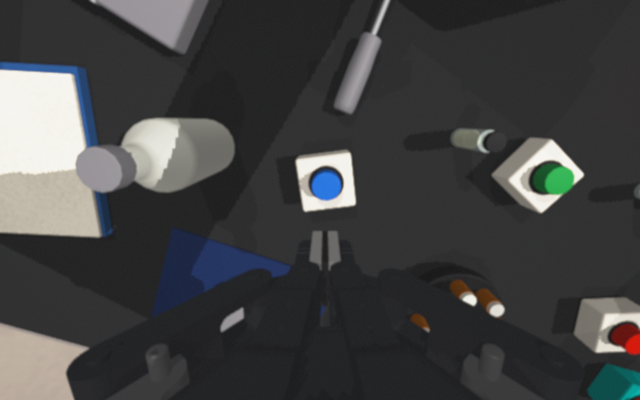

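The wrist view shows the blue key at (326,184) on its white box. It matches to about 1 mm, and the bottle and screwdriver are clear. I'm descending.

Emit:
play_rows(
  offset=[
    [0, 0, -1],
    [0, 0, -1],
    [0, 0, -1],
    [0, 0, -1],
    [0, 0, -1],
    [0, 0, -1],
    [0, 0, -1],
    [0, 0, -0.4],
    [0, 0, 0],
    [0, 0, 0],
  ],
  roll=[0, 0, 0, 0, 0, 0, 0, 0, 0, 0],
  hand=[-1, -1, -1, -1, -1, -1, -1, -1, -1, -1],
)

```text
clock: 13.65
tool_pos: [561.2, -326.6, 140.2]
orientation: [-0.556, 3.091, -0.002]
wrist_force: [-0.1, 0.1, 0.8]
width: -0.002
grasp_force: 0.0
```

Emit:
play_rows(
  offset=[
    [0, 0, -0.1],
    [0, 0, -0.1],
    [0, 0, -0.1],
    [0, 0, -0.1],
    [0, 0, -0.1],
    [0, 0, -0.1],
    [0, 0, -0.1],
    [0, 0, 0],
  ],
  roll=[0, 0, 0, 0, 0, 0, 0, 0],
  hand=[-1, -1, -1, -1, -1, -1, -1, -1],
)

```text
clock: 14.45
tool_pos: [561.1, -326.4, 124.7]
orientation: [-0.556, 3.092, -0.0]
wrist_force: [-0.2, -0.7, 2.7]
width: 0.001
grasp_force: 1.0
```

Emit:
play_rows(
  offset=[
    [0, 0, -0.1],
    [0, 0, -0.1],
    [0, 0, 0],
  ],
  roll=[0, 0, 0],
  hand=[-1, -1, -1],
)

```text
clock: 14.75
tool_pos: [561.2, -326.5, 121.5]
orientation: [-0.556, 3.092, -0.001]
wrist_force: [-1.3, 2.2, 7.9]
width: 0.004
grasp_force: 3.2
```

Blue is at its stop with 7.9 N. I'm lifting and going to green at (466,-88).

Emit:
play_rows(
  offset=[
    [0, 0, 0.3],
    [0, 0, 1],
    [0, 0, 1],
    [0, 0, 1],
    [0, 0, 1],
    [0, 0, 1],
    [0, 0, 1],
    [0, 0, 1],
    [0, 0, 1],
    [0, 0, 0],
  ],
  roll=[0, 0, 0, 0, 0, 0, 0, 0, 0, 0],
  hand=[-1, -1, -1, -1, -1, -1, -1, -1, -1, -1],
)

```text
clock: 15.75
tool_pos: [561.4, -326.9, 290.2]
orientation: [-0.555, 3.088, -0.004]
wrist_force: [-0.5, -0.7, 0.6]
width: 0.0
grasp_force: 0.0
```

Emit:
play_rows(
  offset=[
    [-0.4, 1, 0],
    [-0.4, 1, 0],
    [-0.4, 1, 0],
    [-0.4, 1, 0],
    [-0.4, 1, 0],
    [-0.4, 1, 0],
    [-0.4, 1, 0],
    [-0.4, 1, 0],
    [-0.4, 1, 0],
    [-0.4, 1, 0],
    [-0.4, 1, 0],
    [-0.4, 0.9, 0],
  ],
  roll=[0, 0, 0, 0, 0, 0, 0, 0, 0, 0, 0, 0],
  hand=[-1, -1, -1, -1, -1, -1, -1, -1, -1, -1, -1, -1],
)

```text
clock: 16.95
tool_pos: [464.3, -87.5, 285.6]
orientation: [0.556, -3.09, -0.001]
wrist_force: [-0.1, -0.0, 0.0]
width: -0.001
grasp_force: 0.0
```

Emit:
play_rows(
  offset=[
    [0, 0, 0],
  ],
  roll=[0],
  hand=[-1],
)

```text
clock: 17.05
tool_pos: [464.3, -87.0, 286.2]
orientation: [0.559, -3.091, -0.001]
wrist_force: [0.8, -0.2, 0.4]
width: 0.002
grasp_force: 0.0
```

Run:
```python
from h import *
np.set_printoptions(precision=1,suppress=True)
K,M=wcam(); s=manip.read_state(); im=manip.get_image('wrist'); p=wproj(K,M,[466,-88,58]); print(p, s['tool_pos'],s['clock'])
c,st=blob(im,'green',p,70); print(c,st,wonz(K,M,c,58))
a=cv2.imread('pics/side0.png');b=manip.get_image('side');print(blob(a,'blue',(361,154),15),blob(b,'blue',(361,154),15))
f=lambda i:cv2.resize(i[130:180,335:385],None,fx=6,fy=6)
cv2.imwrite('pics/b2.png',np.vstack([np.hstack([f(a),f(b)]),cv2.resize(im[100:300,120:520],(600,300))]))
```

```text
[322.6 184.9] [464.3 -87.  286.2] 17.05
[322.6 183.5] [308 169  30  30 726] [464.5 -88.6  58. ]
(array([361., 153.]), array([357, 148,   9,  11,  86], dtype=int32)) (array([360.9, 154.2]), array([356, 150,  10,   9,  65], dtype=int32))
```

View pics/b2.png

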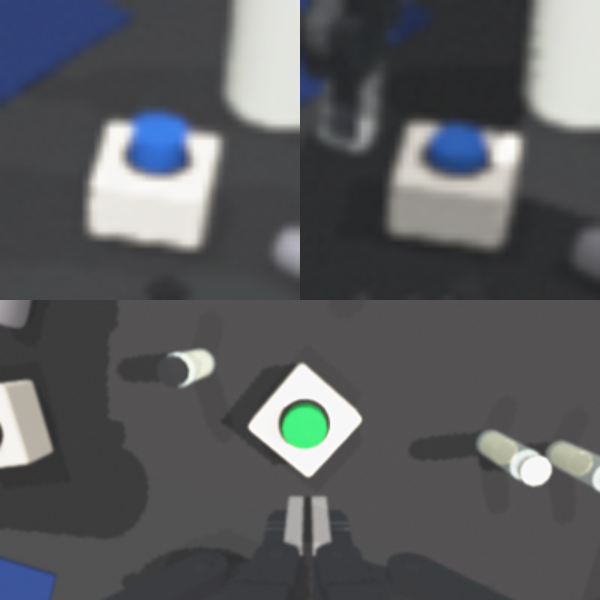

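The blue cap is down and its box is in place. Green is under the tool (wrist pixel (323,184)), and the vials at either side are clear. I'm pressing green.

Emit:
play_rows(
  offset=[
    [0, 0, -1],
    [0, 0, -1],
    [0, 0, -1],
    [0, 0, -1],
    [0, 0, -1],
    [0, 0, -1],
    [0, 0, -1],
    [0, 0, -0.4],
    [0, 0, 0],
    [0, 0, 0],
  ],
  roll=[0, 0, 0, 0, 0, 0, 0, 0, 0, 0],
  hand=[-1, -1, -1, -1, -1, -1, -1, -1, -1, -1],
)

```text
clock: 18.15
tool_pos: [465.4, -88.8, 139.6]
orientation: [-0.555, 3.092, -0.001]
wrist_force: [-0.0, -1.2, -1.1]
width: -0.003
grasp_force: 0.0
```

Emit:
play_rows(
  offset=[
    [0, 0, -0.1],
    [0, 0, -0.1],
    [0, 0, -0.1],
    [0, 0, -0.1],
    [0, 0, -0.1],
    [0, 0, -0.1],
    [0, 0, -0.1],
    [0, 0, 0],
  ],
  roll=[0, 0, 0, 0, 0, 0, 0, 0],
  hand=[-1, -1, -1, -1, -1, -1, -1, -1],
)

```text
clock: 18.95
tool_pos: [465.1, -88.4, 124.8]
orientation: [-0.556, 3.092, 0.0]
wrist_force: [0.2, 1.2, 1.5]
width: -0.003
grasp_force: 0.9
```

Emit:
play_rows(
  offset=[
    [0, 0, -0.1],
    [0, 0, -0.05],
    [0, 0, 0],
  ],
  roll=[0, 0, 0],
  hand=[-1, -1, -1],
)

```text
clock: 19.25
tool_pos: [465.2, -88.4, 122.2]
orientation: [-0.556, 3.092, -0.0]
wrist_force: [-0.9, 1.5, 5.2]
width: -0.0
grasp_force: 2.5
```

Emit:
play_rows(
  offset=[
    [0, 0, -0.05],
    [0, 0, 0],
  ],
  roll=[0, 0],
  hand=[-1, -1],
)

```text
clock: 19.45
tool_pos: [465.2, -88.4, 121.5]
orientation: [-0.556, 3.091, -0.0]
wrist_force: [-1.9, 1.8, 6.4]
width: -0.001
grasp_force: 3.2
```

Emit:
play_rows(
  offset=[
    [0, 0, 0.3],
    [0, 0, 1],
    [0, 0, 1],
    [0, 0, 1],
    [0, 0, 1],
    [0, 0, 1],
    [0, 0, 1],
    [0, 0, 1],
    [0, 0, 1],
    [0, 0, 0],
    [0, 0, 0],
  ],
  roll=[0, 0, 0, 0, 0, 0, 0, 0, 0, 0, 0],
  hand=[-1, -1, -1, -1, -1, -1, -1, -1, -1, -1, -1],
)

```text
clock: 20.55
tool_pos: [464.9, -88.3, 286.4]
orientation: [0.556, -3.092, -0.001]
wrist_force: [-0.5, 0.4, -0.7]
width: -0.001
grasp_force: 0.0
```

Run:
```python
from h import *
a=cv2.imread('pics/side0.png');b=manip.get_image('side')
P={'yellow':(234,286),'blue':(361,154),'green':(340,200),'red':(250,214)}
for k,q in P.items(): print(k,blob(a,k,q,15)[1],blob(b,k,q,15)[1])
f=lambda i:cv2.resize(i[175:325,190:380],None,fx=2.1,fy=2.1)
cv2.imwrite('pics/end.png',np.hstack([f(a),f(b)]))
```

```text
yellow [227 278  14  17 195] [226 281  16  14 159]
blue [357 148   9  11  86] [356 150  10   9  65]
green [335 193  10  12  98] [335 196  10   9  69]
red [244 207  12  13 129] [244 207  12  13 129]
```

View pics/end.png

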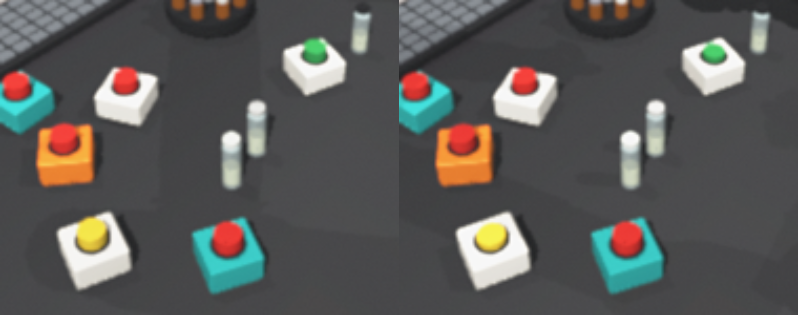

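Before and after crops show yellow and green down, and the earlier check showed blue down. Red is still up, and nothing has shifted.

```bash
python3 -c "
from cell import manip
print(manip.sign_off())"
```

```text
the job is handed in; nothing more can be done
None
```

I pressed the yellow, blue and green keys down in that order, and camera checks showed each one staying down, red still up and nothing visibly shifted; the job is handed in (no verdict was returned).

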